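# Spin-check the sample wheel and stop it on its index

### The job

Check the bearing of the sample wheel: with a fingertip, flick it anticlockwise (seen from above) by its upright tab so that it spins freely by itself, and let the tab go past the pointer at least once. On a later pass brake it, at the first try, by pressing a fingertip down on the wheel (not on the tab, and without the tab running into the finger), so that it stops with the pointer aiming at the tab and has not stopped anywhere else before. Finish with the fingertip still pressing on the stopped wheel, and leave the vials and the tray where they are.

Things in the scene. Friction and masses are not known exactly. Their poses are not given: they have to be found in the camera images.
- wheel (a joint): angle of the wheel on its vertical axis, rad, growing anticlockwise seen from above, counted on without wrapping (no end stops). 0, 2 pi, 4 pi ... = tab exactly at the pointer. It starts between -3.6 and -1.3. The bearing is free: once flicked the wheel coasts, its speed falling by 1/e in roughly 7 to 12 s, plus a small constant drag (about 0.004 rad/s each second) that finally stops it. A fingertip pressed on it with a few newtons stops it at once (within about 0.05 s).
- wheel_top (a point): centre of the wheel's flat top face, on the axis, 46 mm above the bench. The wheel is a level aluminium disc, 220 mm in diameter and 10 mm thick, about 0.45 kg, inertia about 0.003 kg m2. A dark hub nut, 24 mm in diameter, stands 8 mm above the face at the centre. Eight 15 mm glass samples lie practically flush in a ring at 77 mm radius (from 69 to 86 mm); the ring from 14 to 67 mm radius is bare, the best place for a braking finger. This point turns with the wheel; z is up.
- tab_foot (a point): point on the wheel's top face at the middle of the foot of the index tab, 101 mm from the axis. The tab is the one upright block on the wheel, black plastic, 32 mm wide along the rim, 14 mm thick radially (94 to 108 mm radius), standing 30 mm above the wheel's face (its top is 76 mm above the bench). Fixed to the wheel; pushed sideways along the rim it turns the wheel. Its axes: x points outward from the axis, y along the rim in the anticlockwise direction, z up.
- pointer_aim (a point): fixed point where the tab's foot should stop: 101 mm from the wheel axis, 46 mm above the bench, straight in front of the fixed pointer. The pointer is a dark steel finger just outside the rim, on a bracket of the grey stand, pointing at the axis; it occupies 114 to 155 mm from the axis and is nowhere higher than 42 mm above the bench, that is lower than the wheel's face. The stand and pointer do not move.
- disc: the wheel's disc with its tab, as a body (turns with joint wheel, about 0.45 kg): origin on the axis at the centre of the disc's underside, 36 mm above the bench; x points to the tab, z up.
- vial_a: loose capped glass vial, 26 mm diameter, 60 mm tall, upright on the bench to the left (+y) of the wheel, weighs about 25 g; a bystander, graspable but to be left alone. Origin at the centre of its underside.
- vial_b: loose capped glass vial, 26 mm diameter, 60 mm tall, upright on the bench to the left (+y) of the wheel, weighs about 25 g; a bystander, graspable but to be left alone. Origin at the centre of its underside.
- vial_c: loose capped glass vial, 26 mm diameter, 60 mm tall, upright on the bench to the right (-y) of the wheel, weighs about 25 g; a bystander, graspable but to be left alone. Origin at the centre of its underside.
- tray: loose flat black substrate tray, 75 x 145 x 6 mm, lying on the bench to the right (-y) of the wheel; a bystander to be left alone. Origin at the centre of its underside, long side along its y.

How it is judged:
On the way, in this order (a step that is already met when the one before it is completed fails the run):
1. the wheel spins anticlockwise by itself, untouched, faster than 1 rad/s, for 1 s (velocity of joint wheel above 1 rad/s and contact force between the fingers and disc below 0.05 N), for 1 s.
2. after the tab has passed the pointer at least once, a fingertip presses on the wheel while the pointer aims at the tab (contact force between the fingers and disc above 0.5 N and value of joint wheel above 3.14 rad and horizontal distance between tab_foot and pointer_aim below 0.016 m), for 0.2 s.
At the end, for the whole second after the job is handed in: The wheel stands still (under 0.05 rad/s) on a later pass than the first, the pointer aims at the tab (tab_foot within 16 mm, half the tab's width, of pointer_aim), and a fingertip still presses on the wheel with more than 0.5 N, not on the tab (all of step 2 and angular speed of disc below 0.05 rad/s and contact force between the fingers and disc_c2 below 0.5 N); the arm keeps its last pose, push and grip.
It fails at once if once the tab is half a turn beyond its first pass of the pointer, the wheel comes to a stop or is turned back with the pointer not aiming at the tab (more than 18 mm off) (value of joint wheel above 3.14 rad and velocity of joint wheel below 0.02 rad/s and horizontal distance between tab_foot and pointer_aim above 0.018 m).
It fails at once if once the tab is half a turn beyond its first pass, the tab runs into the finger (value of joint wheel above 3.14 rad and contact force between the fingers and disc_c2 above 0.5 N).
It fails at once if a vial or the tray is shifted by more than 20 mm, or lifted (distance of any of vial_a, vial_b, vial_c, tray from where it was at the start of the episode above 0.02 m).
It fails at once if a vial is knocked over (angle between any of vial_a, vial_b, vial_c's own z axis and vertical above 0.5 rad).
It also fails if it takes over 72 s, if anything falls off the work surface, if the arm or the gripper's body presses on something with over 40 N, if the wrist force passes 120 N, or if a joint passes its speed limit or range.

### The arm

A 6-joint arm with a two-finger parallel gripper is mounted at the origin on the work surface. World frame = base frame: x ahead of the robot, y to its left, z up, the work surface at z = 0. Lengths are in m, angles in rad, forces in N, time in s.
With the tool pointing down it reaches from about 0.3 to 0.875 m from the base axis. Payload 6.4 kg.
Tool frame: the origin (TCP) lies on the front face of the gripper's body, between the roots of the fingers; the fingertips stand 73 mm ahead of it and the grasp point (between the pads) lies ctrl.pinch_z ahead of it (ctrl.pinch_z is the distance from the TCP to the grasp point, in m); z points along the fingers, x is the direction in which the jaws open and shut, and the axes are right-handed (so a half turn about z gives the same grasp; the last joint's range is limited). The gripper opens to 85 mm and grips with 20 to 120 N. Pads are 22 mm wide; open, the fingers measure 114 mm over their backs; the gripper's body (76 mm by 85 mm) begins 54 mm behind the grasp point. The pads swing forward as they close: fully open they stand 13 mm farther back than shut.
Start: joints at [-1.492, 0.181, 1.607, -0, 1.354, -0.206], TCP at [0.162, -0.552, 0.304] pointing down, gripper open.
Joint ranges: [-2.99, 2.99], [-0.89, 2.07], [0.3, 2.58], [-1.14, 4.28], [0, 2.63], [-3.12, 3.12]. Speed limits (rad/s): [2.57, 2.57, 3.01, 3.14, 3.14, 3.14].

### API

Orientations are given as a unit quaternion [w, x, y, z].
In Python, from bench import ctrl gives the robot as it stands.
- The arm moves only by the tool move_arm, never from a script. Its argument "rows" is text: rows parted by semicolons, each of 7 numbers parted by spaces: the shift along the tool's x, y, z in cm, then the turn, a rotation vector about the tool's x, y, z in degrees, then the opening, from 0 (shut) to 1 (fully open). In form: x y z rx ry rz grip; .... A call has 1 to 20 rows; each row shifts and turns the commanded pose from where the row before left it, along the tool's axes as they then stand; what a row does not reach is not made up. A row lasts 1/10 s, in which the tool goes at most 50 mm and 8.59 degrees, less where a joint would pass 70% of its speed; a pose out of reach is approached as far as the arm can. A call with a gripper value outside its range is refused whole. The fingers move at their own pace and stop on an object; the grip force is fixed at half the most. Time passes only in rows, so rows that do not move let the fingers close. It gives the time, the measured TCP pose, the force and the opening at its end, in the units of the state.
- ctrl.get_obs(): the state, without advancing time (a new reading comes with each control period).
- ctrl.camera(name): name is "side" or "top"; returns a dict with "color" (480x640x3 uint8, blue, green, red), "fx", "fy", "cx", "cy" (pixels), "rvec" (rotation vector, rad) and "tvec" (3), from world to camera coordinates, as OpenCV has them. Camera axes: x right, y down, z forward; pixel columns grow to the right and rows downward; lengths in m; the calibration is good to about 2 mm. A picture is of the moment at which its call begins. There is no depth.
- ctrl.hand_in(): hands the job in, once; it reports no verdict.
Trained networks look in the newest picture that a camera, given by its name, has taken for a name from the list of things; names that differ only in an ending like _2 or _b are one class to them, and where a whole thing is asked for, a point or a joint stands for the part that bears it (a point fixed in the world has none). Each returns a list of dicts, best first, with "confidence" (0 to 1); they miss things now and then, are a little off and sometimes report something else, mostly with a low value. They report only what shows in the picture. A call takes as long as a camera call.
- ctrl.look_for(camera, query): "bbox" ([left, top, right, bottom] in pixels, round what is visible of it).
- ctrl.trace(camera, query): "region" (480x640 bool, what is visible of it) and "bbox" ([left, top, right, bottom] in pixels, round what is visible of it).
The state is a dict: "time_s": time; "q": joint angles; "dq": joint speeds; "joint_efforts": joint torques, N m; "eef_pos": TCP position; "eef_rot": TCP orientation; "wrist_force": force on the tool from outside, world axes, zero at the start; "torque": the same for the moment, N m; "opening": opening from 0.0 (shut) to 1.0 (fully open).
Only numpy, scipy, OpenCV 4.12 (cv2) and the standard library are available. Lean on these libraries where they do the work, as an engineer would, in place of code of your own. Each camera call takes 0.05 s, during which the arm holds its last target.

## Working session

There is one attempt and no reset: what is moved stays moved. The work goes in short steps, Python scripts to look and compute and a tool call to move; the robot and the scene stay as the last step left them, time stands still between calls to the robot, and variables do not carry over. Pictures are saved under pics/ and viewed, and the job is handed in when it is done.

Besides the shell and the picture viewer there is one more tool, called after "Call:" in YAML: its name, and indented under it one key for each argument. move_arm: Moves the arm, as the interface text tells. Its arguments: {"type":"object","properties":{"rows":{"type":"string"}},"required":["rows"]}

```bash
ls; mkdir -p pics; cat > h.py <<'E'
import numpy as np,cv2
from bench import ctrl
def ray(c,u,v,z):
    R,_=cv2.Rodrigues(np.array(c["rvec"],float));t=np.array(c["tvec"],float).ravel()
    o=-R.T@t;d=R.T@np.array([(u-c["cx"])/c["fx"],(v-c["cy"])/c["fy"],1.])
    return o+d*(z-o[2])/d[2]
def proj(c,p):
    R,_=cv2.Rodrigues(np.array(c["rvec"],float));t=np.array(c["tvec"],float).ravel()
    q=R@np.array(p)+t
    return np.array([c["fx"]*q[0]/q[2]+c["cx"],c["fy"]*q[1]/q[2]+c["cy"]])
E
python3 - <<'E'
from h import *
o=ctrl.get_obs();print({k:np.round(v,4).tolist() for k,v in o.items()},ctrl.pinch_z)
for n in("top","side"):
    c=ctrl.camera(n);cv2.imwrite(f"pics/{n}0.png",c["color"]);print(n,c["fx"],c["cx"],c["cy"],c["rvec"],c["tvec"])
    for q in("wheel_top","tab_foot","wheel","vial_a","tray","disc","pointer_aim"):
        try: r=ctrl.look_for(n,q)
        except Exception as e: print(q,e);continue
        print(q,[(np.round(x["bbox"]).tolist(),round(x["confidence"],2)) for x in r])
E
```

```text
pics
{'time_s': 0.0, 'q': [-1.4923, 0.1815, 1.608, 0.0, 1.3538, -0.2063], 'dq': [-0.0006, -0.0008, 0.0015, -0.0017, 0.001, 0.0007], 'joint_efforts': [0.0, -44.4869, -35.1337, -0.0005, 0.009, 0.0], 'eef_pos': [0.1615, -0.5514, 0.303], 'eef_rot': [-0.0007, 0.8003, -0.5996, -0.0006], 'wrist_force': [0.4682, -0.2857, -0.519], 'torque': [0.0575, -0.0665, -0.0275], 'opening': 1.0008} 0.0539
top 624.9967400627203 325.88361967717015 239.33312730965946 [ 2.16773565 -2.11391187  0.14555309] [-0.01612792  0.55614545  1.2108458 ]
wheel_top [([274.0, 188.0, 384.0, 300.0], 0.61)]
tab_foot [([273.0, 187.0, 386.0, 301.0], 0.61)]
wheel [([274.0, 187.0, 386.0, 299.0], 0.67)]
vial_a [([144.0, 171.0, 160.0, 190.0], 0.69), ([138.0, 256.0, 160.0, 273.0], 0.63), ([490.0, 175.0, 507.0, 189.0], 0.48)]
tray [([455.0, 298.0, 530.0, 343.0], 0.57), ([275.0, 192.0, 384.0, 303.0], 0.16)]
disc [([274.0, 189.0, 383.0, 302.0], 0.84)]
pointer_aim [([275.0, 176.0, 385.0, 302.0], 0.95)]
side 518.6157208105896 323.0608999281467 237.4513487238612 [ 0.48155497 -2.71971136  1.1757189 ] [0.51182292 0.15836379 0.94096678]
wheel_top [([272.0, 188.0, 377.0, 276.0], 0.77)]
tab_foot [([271.0, 188.0, 378.0, 278.0], 0.61)]
wheel [([270.0, 188.0, 377.0, 276.0], 0.7), ([408.0, 154.0, 444.0, 195.0], 0.41)]
vial_a [([165.0, 349.0, 189.0, 381.0], 0.84), ([267.0, 377.0, 286.0, 413.0], 0.82), ([314.0, 128.0, 328.0, 156.0], 0.81)]
tray [([408.0, 155.0, 444.0, 194.0], 0.81)]
disc [([270.0, 187.0, 382.0, 276.0], 0.75)]
pointer_aim [([249.0, 190.0, 377.0, 277.0], 0.69)]
```

View pics/top0.png

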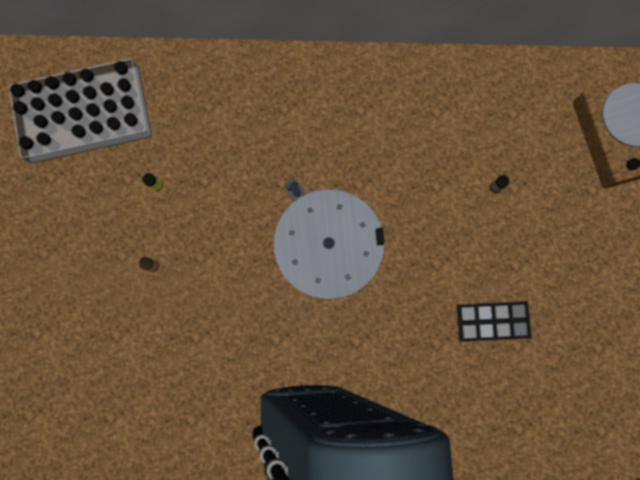

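View pics/side0.png

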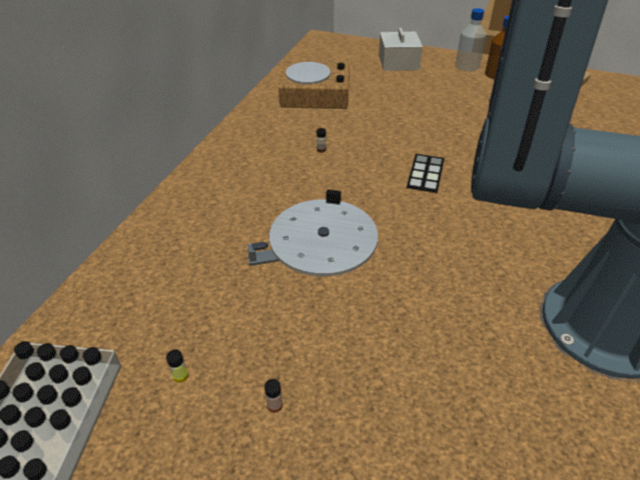

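```bash
python3 - <<'E'
from h import *
a=cv2.imread("pics/top0.png")[160:330,240:420];cv2.imwrite("pics/topz.png",cv2.resize(a,None,fx=3.5,fy=3.5,interpolation=cv2.INTER_CUBIC))
E
```

```text
(no output)
```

View pics/topz.png

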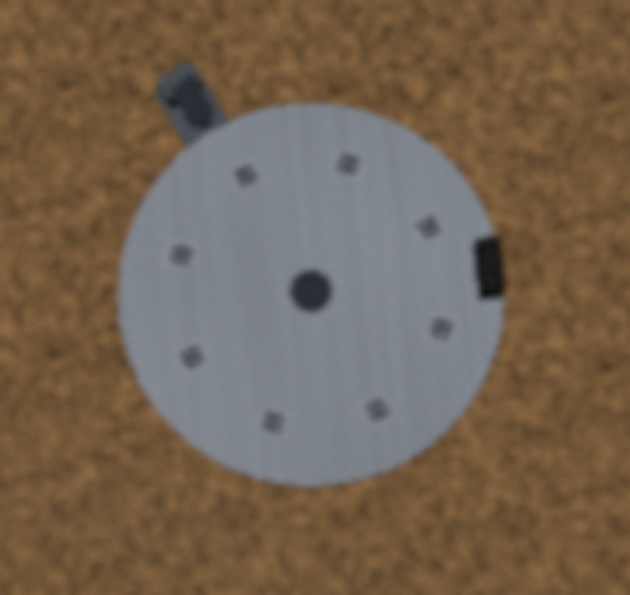

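```bash
python3 - <<'E'
from h import *
c=ctrl.camera("top");s=ctrl.camera("side")
r=ctrl.trace("top","disc")[0]["region"].astype(np.uint8)
hsv=cv2.cvtColor(c["color"],cv2.COLOR_BGR2HSV)
print(r.sum())
# silver mask
m=((hsv[...,1]<60)&(hsv[...,2]>80)).astype(np.uint8); m[:, :260]=0;m[:,400:]=0;m[:180]=0;m[310:]=0
cs,_=cv2.findContours(m,cv2.RETR_EXTERNAL,cv2.CHAIN_APPROX_NONE);k=max(cs,key=cv2.contourArea)[:,0]
P=np.array([ray(c,u,v,.046)[:2] for u,v in k])
from scipy.optimize import least_squares
f=least_squares(lambda x:np.hypot(P[:,0]-x[0],P[:,1]-x[1])-x[2],[.5,0,.11],loss='soft_l1',f_scale=.001);print("circle",f.x)
# dark hub
def dark(x0,x1,y0,y1,th=60):
    g=hsv[y0:y1,x0:x1,2];w=np.clip(th*1.4-g.astype(float),0,None);w[g>th]=0
    ys,xs=np.mgrid[y0:y1,x0:x1];return (w*xs).sum()/w.sum(),(w*ys).sum()/w.sum(),(w>0).sum()
h=dark(320,338,234,252,90);print(h,ray(c,h[0],h[1],.054))
t=dark(370,388,224,248,55);print(t,ray(c,t[0],t[1],.07))
for u,v in((292,182),(296.3,189.4),(301,196)): print(ray(c,u,v,.04))
C=f.x[:2]
p=ray(c,296.3,189.4,.041)[:2]-C;q=ray(c,t[0],t[1],.07)[:2]-C
print("ptr r,ang",np.hypot(*p),np.degrees(np.arctan2(p[1],p[0])),"tab",np.hypot(*q),np.degrees(np.arctan2(q[1],q[0])))
for d in((144.+160,171+190),(138+160,256+273),(490+507,175+189)): print(ray(c,d[0]/2,d[1]/2,.03))
print(ray(c,492,320,0.006))
for z,n in((.046,"s"),):
    for a in np.linspace(0,2*np.pi,9)[:-1]:
        pass
print(proj(s,[*C,.054]))
E
```

```text
9555
circle [ 0.54850168 -0.00689094  0.10979945]
(np.float64(328.31253988513083), np.float64(242.76148691767708), np.int64(97)) [ 0.5476708  -0.00728634  0.054     ]
(np.float64(379.50940975192475), np.float64(236.0690761334474), np.int64(105)) [ 0.56107828 -0.10713497  0.07      ]
[0.67246709 0.06971561 0.04      ]
[0.65730685 0.0604766  0.04      ]
[0.64387397 0.05051355 0.04      ]
ptr r,ang 0.127745500864782 31.79403258487196 tab 0.10102988055599567 -82.84904118170637
[0.67119889 0.35795581 0.03      ]
[0.49802943 0.35251896 0.03      ]
[ 0.68488812 -0.35140744  0.03      ]
[ 0.40538398 -0.34068221  0.006     ]
[322.59952413 230.43732694]
```

```bash
python3 - <<'E'
from h import *
a=cv2.imread("pics/side0.png")[180:285,235:385];cv2.imwrite("pics/sidez.png",cv2.resize(a,None,fx=5,fy=5,interpolation=cv2.INTER_CUBIC))
a=cv2.imread("pics/top0.png")[170:215,270:330];cv2.imwrite("pics/ptrz.png",cv2.resize(a,None,fx=12,fy=12,interpolation=cv2.INTER_CUBIC))
E
```

```text
(no output)
```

View pics/sidez.png

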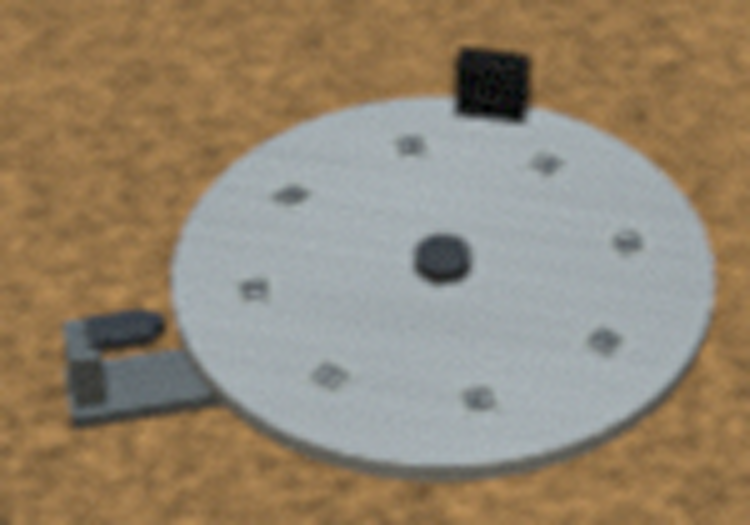

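View pics/ptrz.png

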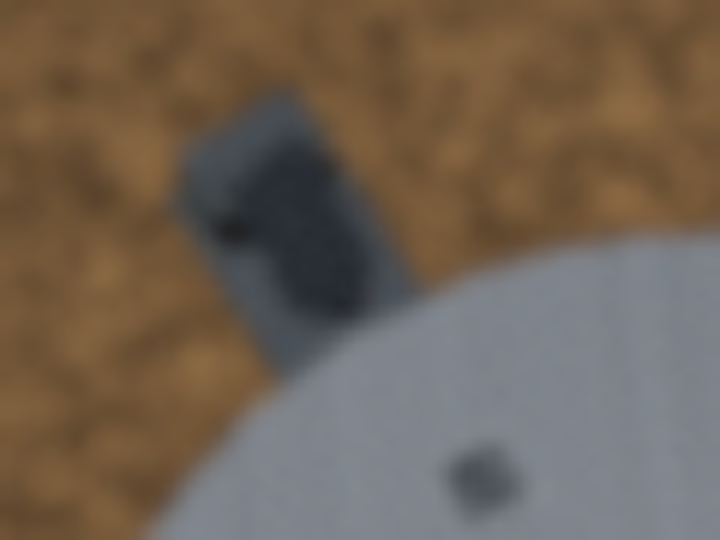

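Call:
move_arm:
  rows: "0 0 0 0 0 8.16 0;0 0 0 0 0 8.16 0;-2 -1.3 0 0 0 0 0;-3.4 -2.15 0.5 0 0 0 0;-3.4 -2.15 0.5 0 0 0 0;-3.4 -2.15 0.5 0 0 0 0;-3.4 -2.15 0.5 0 0 0 0;-3.4 -2.15 0.5 0 0 0 0;-3.4 -2.15 0.5 0 0 0 0;-3.4 -2.15 0.5 0 0 0 0;-3.4 -2.15 0.5 0 0 0 0;-3.4 -2.15 1 0 0 0 0;-3.4 -2.15 1 0 0 0 0;-3.4 -2.15 1 0 0 0 0;-3.4 -2.15 1 0 0 0 0;-3.4 -2.15 1 0 0 0 0;-3.4 -2.15 1 0 0 0 0;-3.4 -2.15 1 0 0 0 0;-1.4 -0.9 0 0 0 0 0;0 0 0 0 0 0 0"

```text
time_s: 2.95
eef_pos: [0.5068, -0.0059, 0.1936]
eef_rot: [-0.0, 0.708, -0.706, -0.0]
wrist_force: [0.3, -0.6, -0.3]
opening: -0.0
```

```bash
python3 - <<'E'
from h import *
c=ctrl.camera("top");s=ctrl.camera("side")
cv2.imwrite("pics/both1.png",np.hstack([c["color"][120:360,180:460],s["color"][120:360,180:460]]))
E
```

```text
(no output)
```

View pics/both1.png

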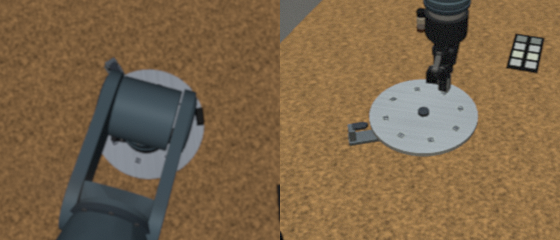

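Call:
move_arm:
  rows: "0 0 2 0 0 0 0;0 0 2 0 0 0 0;0 0 1.5 0 0 0 0;0 0 0.8 0 0 0 0;0 0 0.4 0 0 0 0;0 0 0.2 0 0 0 0;0 0 0 0 0 0 0"

```text
time_s: 3.75
eef_pos: [0.5063, -0.0082, 0.1253]
eef_rot: [0.0, -0.707, 0.707, -0.0]
wrist_force: [-0.3, -0.2, -0.3]
opening: -0.001
```

Call:
move_arm:
  rows: "0 0 0.3 0 0 0 0;0 0 0.2 0 0 0 0;0 0 0.1 0 0 0 0;0 0 0 0 0 0 0"

```text
time_s: 4.15
eef_pos: [0.506, -0.0078, 0.1188]
eef_rot: [0.0, 0.707, -0.707, -0.0]
wrist_force: [0.1, 0.0, 0.0]
opening: 0.0
```

Call:
move_arm:
  rows: "0 0 0.1 0 0 0 0;0 0 0 0 0 0 0"

```text
time_s: 4.35
eef_pos: [0.5062, -0.0079, 0.1186]
eef_rot: [0.0, 0.707, -0.707, -0.0]
wrist_force: [-3.6, -0.1, 8.6]
opening: -0.0
```

Call:
move_arm:
  rows: "0 0 0.1 0 0 0 0;0 0 0 0 0 0 0"

```text
time_s: 4.55
eef_pos: [0.5062, -0.0079, 0.1186]
eef_rot: [0.0, 0.707, -0.707, -0.0]
wrist_force: [-7.1, 1.3, 17.5]
opening: -0.004
```

Call:
move_arm:
  rows: "0 0 -0.7 0 0 0 0;0 0 -0.8 0 0 0 0;2 0.4 0 0 0 0 0;3 0.6 0 0 0 0 0;3 0.6 0 0 0 0 0;1.7 0.2 0 0 0 0 0;0 0 0 0 0 0 0"

```text
time_s: 5.25
eef_pos: [0.4883, -0.1069, 0.1325]
eef_rot: [0.0, -0.706, 0.708, -0.001]
wrist_force: [0.1, 0.6, 0.2]
opening: 0.003
```

```bash
cat >> h.py <<'E'
C=np.array([.5482,-.0070]);PA=np.radians(31.7)
from scipy.optimize import minimize_scalar
def tabpts(az,full=True):
    er=np.array([np.cos(az),np.sin(az)]);et=np.array([-er[1],er[0]])
    return np.array([[*(C+r*er+t*et),z] for r in(.094,.108) for t in(-.016,.016) for z in(.046,.076)])
def model_mask(s,az):
    m=np.zeros((480,640),np.uint8)
    pts=np.array([proj(s,p) for p in tabpts(az)]).astype(np.float32)
    h=cv2.convexHull(pts);cv2.fillPoly(m,[np.round(h*16).astype(np.int32)],255,cv2.LINE_AA,4)
    return m
def fit(s,lo=-np.pi,hi=np.pi):
    """best azimuth by mean darkness in hull minus ring around"""
    g=s["color"].max(axis=2).astype(float)
    out=[]
    for az in np.arange(lo,hi,.02):
        m=model_mask(s,az);d=cv2.dilate(m,np.ones((5,5)))-m
        w=m/255.;wd=d/255.
        out.append((az,np.sum(wd*np.minimum(g,110))/wd.sum()-np.sum(w*g)/w.sum()))
    return sorted(out,key=lambda x:-x[1])
E
python3 - <<'E'
from h import *
s=ctrl.camera("side");t=ctrl.get_obs()
print(t["time_s"],t["eef_pos"])
f=fit(s);print(np.round(f[:6],3))
a=f[0][0];im=s["color"].copy()
for p in tabpts(a): cv2.circle(im,tuple(np.round(proj(s,p)).astype(int)),1,(0,0,255),-1)
for r in (.101,.114,.155):
    p=[*(C+r*np.array([np.cos(PA),np.sin(PA)])),.041];cv2.circle(im,tuple(np.round(proj(s,p)).astype(int)),1,(0,255,0),-1)
cv2.imwrite("pics/s2.png",cv2.resize(im[140:300,220:420],None,fx=3.5,fy=3.5))
E
```

```text
5.3 [ 0.48820221 -0.10572368  0.13223824]
[[-1.482 47.095]
 [-1.462 46.969]
 [-1.442 46.425]
 [-1.502 44.542]
 [-1.522 39.215]
 [-1.422 38.312]]
```

View pics/s2.png

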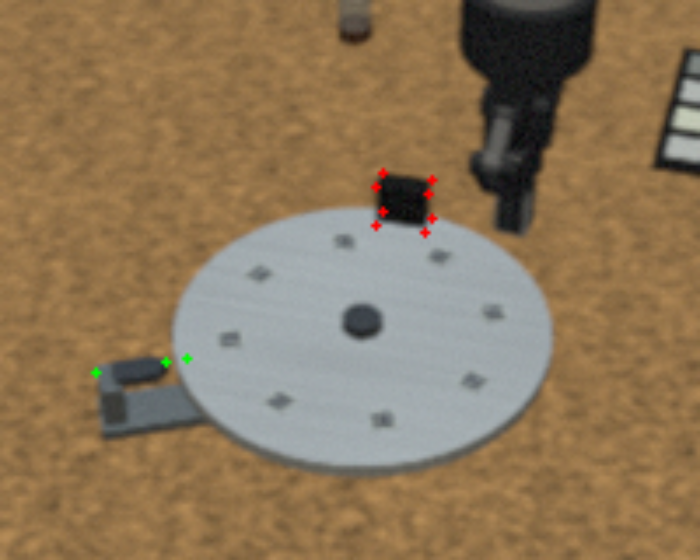

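Call:
move_arm:
  rows: "0 -0.6 0 0 0 0 0;0 -1.2 0 0 0 0 0;0 -1.8 0 0 0 0 0;0 -1.8 0 0 0 0 0;-0.2 -1.8 0 0 0 0 0;-0.4 -1.8 0 0 0 0 0;-0.3 -0.8 0 0 0 0 0;0 0 -1 0 0 0 0;0 0.5 -2 0 0 0 0;0 1 -2 0 0 0 0"

```text
time_s: 6.3
eef_pos: [0.5707, -0.0954, 0.1825]
eef_rot: [0.0, 0.707, -0.707, -0.0]
wrist_force: [-0.2, -1.5, 0.5]
opening: -0.002
```

```bash
cat > m.py <<'E'
from h import *
import sys,json,os
def one():
    t0=ctrl.get_obs()["time_s"];s=ctrl.camera("side");f=fit(s)
    az=np.mean([x[0] for x in f[:3]]) if np.ptp([x[0] for x in f[:3]])<.08 else f[0][0]
    return t0,az-PA,f[0][1],s
if __name__=="__main__":
    D=json.load(open("d.json")) if os.path.exists("d.json") else []
    for i in range(int(sys.argv[1])):
        t,a,q,s=one();D.append([t,a,q]);print(round(t,3),round(a,3),round(a+2*np.pi,3),round(q,1))
    cv2.imwrite(f"pics/m{int(t*100)}.png",s["color"])
    json.dump(D,open("d.json","w"));print(ctrl.get_obs()["eef_pos"])
E
python3 m.py 4; ls pics
```

```text
6.3 -0.495 5.788 44.4
6.35 -0.395 5.888 44.7
6.4 -0.275 6.008 45.2
6.45 -0.155 6.128 42.0
[ 0.57107034 -0.09581208  0.18261185]
both1.png
m645.png
ptrz.png
s2.png
side0.png
sidez.png
top0.png
topz.png
```

Call:
move_arm:
  rows: "-2.2 1.6 0 0 0 0 0;-2.2 1.6 0 0 0 0 0;-2.2 1.6 0 0 0 0 0;-2.1 1.5 0 0 0 0 0;0 0 2 0 0 0 0;0 0 2 0 0 0 0;0 0 1.2 0 0 0 0;0 0 0.4 0 0 0 0;0 0 0.2 0 0 0 0;0 0 0 0 0 0 0"

```text
time_s: 7.5
eef_pos: [0.5084, -0.0091, 0.124]
eef_rot: [0.0, -0.707, 0.707, -0.0]
wrist_force: [-0.1, 0.3, -0.9]
opening: -0.004
```

```bash
python3 m.py 4;python3 m.py 1
```

```text
7.5 2.005 8.288 43.8
7.55 2.105 8.388 43.6
7.6 2.185 8.468 44.3
7.65 2.305 8.588 43.2
[ 0.50857702 -0.00905425  0.12455958]
7.7 2.385 8.668 42.3
[ 0.50850122 -0.00899621  0.12449319]
```

Call:
move_arm:
  rows: "0 0 0.1 0 0 0 0;0 0 0.1 0 0 0 0;0 0 0.05 0 0 0 0;0 0 0 0 0 0 0;0 0 0 0 0 0 0;0 0 0 0 0 0 0;0 0 0 0 0 0 0;0 0 0 0 0 0 0;0 0 0 0 0 0 0;0 0 0 0 0 0 0;0 0 0 0 0 0 0;0 0 0 0 0 0 0;0 0 0 0 0 0 0;0 0 0 0 0 0 0;0 0 0 0 0 0 0;0 0 0 0 0 0 0"

```text
time_s: 9.35
eef_pos: [0.5081, -0.0089, 0.1214]
eef_rot: [0.0, -0.707, 0.707, -0.0]
wrist_force: [0.0, -0.2, -0.0]
opening: -0.0
```

```bash
python3 m.py 4; python3 -c "
from h import *
print(ctrl.get_obs()['wrist_force'])"
```

```text
9.35 -1.202 5.082 46.7
9.4 -1.115 5.168 44.6
9.45 -1.055 5.228 45.3
9.5 -0.975 5.308 46.2
[ 0.50811319 -0.00884728  0.12140095]
[ 0.76453109 -0.12643337  1.30488018]
```

```bash
cat > p.py <<'E'
import json,numpy as np
from scipy.optimize import curve_fit
D=np.array(json.load(open("d.json")));t=D[:,0];a=D[:,1].copy()
for i in range(1,len(a)):
    # unwrap using rough expected progress
    v=1.5*np.exp(-(t[i]-9)/7) 
    e=a[i-1]+v*(t[i]-t[i-1]);a[i]+=2*np.pi*np.round((e-a[i])/(2*np.pi))
t0=6.3
def th(t,th0,v0,tau):
    s=t-t0;return th0+(v0+.004*tau)*tau*(1-np.exp(-s/tau))-.004*tau*s
p,cv=curve_fit(th,t,a,[-.5,2.3,7]);print(p,np.sqrt(np.diag(cv)),"res",np.round(a-th(t,*p),3))
rng=np.random.default_rng(0)
T=np.arange(t[-1],60,.005)
for k,tau in (("fit",p),)+tuple(("s",q) for q in rng.multivariate_normal(p,cv,5)):
    y=th(T,*tau)
    for n in (2,4):
        i=np.argmax(y>=n*np.pi);print(k,n,"pi at",T[i] if y[i]>=n*np.pi else None,"v",(y[i+1]-y[i])/.005)
E
python3 p.py
```

```text
[-0.49979164  2.28382645  6.75519976] [0.00444073 0.00802689 0.10181354] res [ 0.005 -0.009 -0.002  0.006 -0.003  0.002 -0.013  0.014  0.001 -0.008
  0.007 -0.004  0.005]
fit 2 pi at 10.235000000000115 v 1.2630923627538593
fit 4 pi at 19.58500000000158 v 0.2962098869677021
s 2 pi at 10.240000000000116 v 1.261032211839641
s 4 pi at 19.635000000001583 v 0.2927435521733912
s 2 pi at 10.235000000000115 v 1.2627790363689329
s 4 pi at 19.61000000000158 v 0.29426967837977713
s 2 pi at 10.240000000000116 v 1.2522259704601524
s 4 pi at 20.04500000000165 v 0.26441597395852057
s 2 pi at 10.230000000000114 v 1.2731952388874035
s 4 pi at 19.20500000000152 v 0.3256404139708735
s 2 pi at 10.220000000000113 v 1.2820833564902046
s 4 pi at 18.930000000001474 v 0.3489854681195226
```

Call:
move_arm:
  rows: "0 0 0 0 0 0 0;0 0 0 0 0 0 0;0 0 0 0 0 0 0;0 0 0 0 0 0 0;0 0 0 0 0 0 0;0 0 0 0 0 0 0;0 0 0 0 0 0 0;0 0 0 0 0 0 0;0 0 0 0 0 0 0;0 0 0 0 0 0 0;0 0 0 0 0 0 0;0 0 0 0 0 0 0;0 0 0 0 0 0 0;0 0 0 0 0 0 0;0 0 0 0 0 0 0;0 0 0 0 0 0 0;0 0 0 0 0 0 0;0 0 0 0 0 0 0;0 0 0 0 0 0 0;0 0 0 0 0 0 0"

```text
time_s: 11.55
eef_pos: [0.5081, -0.0088, 0.1214]
eef_rot: [-0.0, -0.707, 0.707, 0.0]
wrist_force: [-0.5, -0.3, 0.5]
opening: -0.001
```

```bash
python3 m.py 2; python3 p.py|head -4
```

```text
11.55 1.645 7.928 44.4
11.6 1.685 7.968 46.4
[ 0.50806708 -0.00885515  0.12137736]
[-0.4888919   2.24206228  7.43624278] [0.0090128  0.01091528 0.11646601] res [-0.006 -0.018 -0.009  0.001  0.012  0.017  0.003  0.03   0.017 -0.023
 -0.01  -0.023 -0.015  0.019  0.004]
fit 2 pi at 11.6 v 1.0837614442229082
fit 4 pi at 18.030000000001003 v 0.43924682157978623
```

Call:
move_arm:
  rows: "0 0 0 0 0 0 0;0 0 0 0 0 0 0;0 0 0 0 0 0 0;0 0 0 0 0 0 0;0 0 0 0 0 0 0;0 0 0 0 0 0 0;0 0 0 0 0 0 0;0 0 0 0 0 0 0;0 0 0 0 0 0 0;0 0 0 0 0 0 0;0 0 0 0 0 0 0;0 0 0 0 0 0 0;0 0 0 0 0 0 0;0 0 0 0 0 0 0;0 0 0 0 0 0 0;0 0 0 0 0 0 0;0 0 0 0 0 0 0;0 0 0 0 0 0 0;0 0 0 0 0 0 0;0 0 0 0 0 0 0"

```text
time_s: 13.65
eef_pos: [0.5081, -0.0089, 0.1214]
eef_rot: [-0.0, -0.707, 0.707, -0.0]
wrist_force: [-0.2, 0.1, 0.5]
opening: 0.004
```

```bash
python3 m.py 2; python3 p.py|head -4
```

```text
13.65 -2.635 3.648 40.8
13.7 -2.595 3.688 39.9
[ 0.50808967 -0.00885699  0.12137921]
[-0.48602419  2.23453741  7.53923348] [0.00832864 0.00803403 0.06638911] res [-0.009 -0.02  -0.011 -0.001  0.015  0.02   0.006  0.033  0.02  -0.021
 -0.008 -0.022 -0.015  0.008 -0.006  0.006  0.005]
fit 2 pi at 13.7 v 0.8182253627694536
fit 4 pi at 17.890000000000654 v 0.4565060890257655
```

Call:
move_arm:
  rows: "0 0 0 0 0 0 0;0 0 0 0 0 0 0;0 0 0 0 0 0 0;0 0 0 0 0 0 0;0 0 0 0 0 0 0;0 0 0 0 0 0 0;0 0 0 0 0 0 0;0 0 0 0 0 0 0;0 0 0 0 0 0 0;0 0 0 0 0 0 0;0 0 0 0 0 0 0;0 0 0 0 0 0 0;0 0 0 0 0 0 0;0 0 0 0 0 0 0;0 0 0 0 0 0 0;0 0 0 0 0 0 0;0 0 0 0 0 0 0;0 0 0 0 0 0 0;0 0 0 0 0 0 0;0 0 0 0 0 0 0"

```text
time_s: 15.75
eef_pos: [0.5081, -0.0089, 0.1214]
eef_rot: [0.0, -0.707, 0.707, -0.0]
wrist_force: [0.4, -0.1, -0.3]
opening: 0.004
```

Call:
move_arm:
  rows: "0 0 0 0 0 0 0;0 0 0 0 0 0 0;0 0 0 0 0 0 0;0 0 0 0 0 0 0;0 0 0 0 0 0 0;0 0 0 0 0 0 0;0 0 0 0 0 0 0;0 0 0 0 0 0 0;0 0 0 0 0 0 0;0 0 0 0 0 0 0"

```text
time_s: 16.75
eef_pos: [0.5081, -0.0089, 0.1214]
eef_rot: [-0.0, -0.707, 0.707, 0.0]
wrist_force: [-0.8, -1.0, 0.2]
opening: 0.0
```

```bash
python3 m.py 3; python3 p.py|head -4
```

```text
16.75 -0.615 5.668 42.9
16.8 -0.595 5.688 43.0
16.85 -0.555 5.728 41.9
[ 0.50810182 -0.00886245  0.12140579]
[-0.49137414  2.24497905  7.43135883] [0.00817835 0.00633868 0.037558  ] res [-0.003 -0.015 -0.006  0.003  0.012  0.017  0.002  0.029  0.016 -0.027
 -0.014 -0.027 -0.02   0.012 -0.003  0.024  0.024 -0.008 -0.014 -0.   ]
fit 2 pi at 16.85 v 0.5201047204664633
fit 4 pi at 18.00999999999977 v 0.44064199126978565
```

Call:
move_arm:
  rows: "0 0 0 0 0 0 0;0 0 0 0 0 0 0;0 0 0 0 0 0 0;0 0 0 0 0 0 0;0 0 0 0 0 0 0;0 0 0 0 0 0 0;0 0 0 0 0 0 0;0 0 0 0 0 0 0"

```text
time_s: 17.7
eef_pos: [0.5081, -0.0089, 0.1214]
eef_rot: [0.0, -0.707, 0.707, -0.0]
wrist_force: [-0.7, -0.2, 0.6]
opening: -0.001
```

```bash
python3 m.py 1; python3 p.py|head -4;ls pics|grep m17
```

```text
17.7 -0.135 6.148 37.6
[ 0.508102   -0.00885514  0.12140531]
[-0.49123444  2.24473771  7.43351461] [0.00790299 0.005968   0.03385389] res [-0.004 -0.015 -0.007  0.003  0.012  0.017  0.002  0.029  0.016 -0.027
 -0.014 -0.027 -0.02   0.012 -0.003  0.024  0.023 -0.009 -0.015 -0.001
  0.002]
fit 2 pi at 17.7 v 0.4608378803716562
m1770.png
```

Call:
move_arm:
  rows: "0 0 0 0 0 0 0;0 0 0.4 0 0 0 0;0 0 0.1 0 0 0 0;0 0 0 0 0 0 0;0 0 0 0 0 0 0;0 0 0 0 0 0 0"

```text
time_s: 18.35
eef_pos: [0.5087, -0.0091, 0.1185]
eef_rot: [0.0, 0.707, -0.707, 0.001]
wrist_force: [-8.5, 1.1, 22.4]
opening: -0.002
```

```bash
python3 m.py 2; python3 - <<'E'
from h import *
print(ctrl.get_obs()["wrist_force"])
s=ctrl.camera("side")["color"][140:300,220:420]
cv2.imwrite("pics/fin.png",cv2.resize(s,None,fx=3.5,fy=3.5))
E
```

```text
18.35 -0.055 6.228 40.9
18.4 -0.055 6.228 41.0
[ 0.50867347 -0.00913967  0.1185286 ]
[-8.15136451  0.74955491 22.12102759]
```

View pics/fin.png

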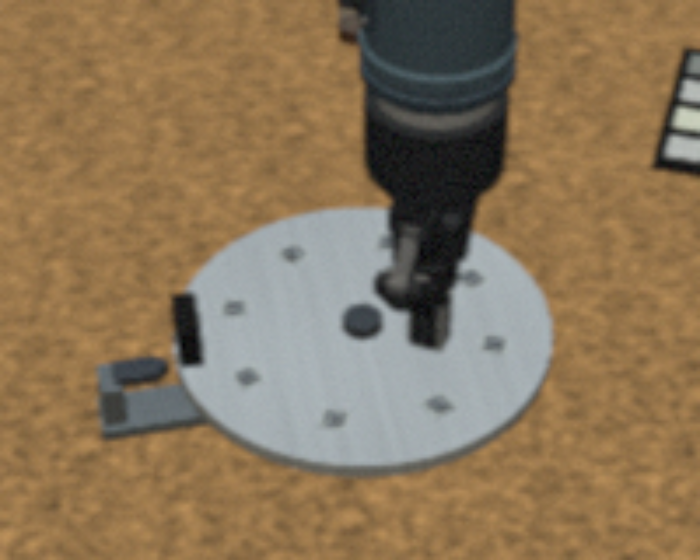

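```bash
python3 -c "
from bench import ctrl
print(ctrl.hand_in())"
```

```text
the job is handed in; nothing more can be done
None
```

I flicked the wheel anticlockwise by its tab and braked it on the third pass of the pointer, with the shut fingertips pressed on the bare ring about 40 mm from the axis. I then handed the job in with the fingertips still pressing; no verdict was reported.

- **Spin:** the wheel left the finger at about 2.2 rad/s and coasted untouched. Its speed fell by 1/e in about 7.4 s. The tab went past the pointer twice, and the wheel was turning at about 0.45 rad/s when I braked it.
- **Final position:** two side-camera pictures 0.05 s apart both put the tab 0.055 rad short of the pointer. That is about 5.6 mm at the tab, against a limit of 16 mm. The wheel stood still between them.
- **Press:** the wrist force was about 22 N upward (8 N sideways), on the wheel face and well clear of the tab. The last reading was at about 18.4 s of the 72 s allowed.
- **Vials and tray:** the arm stayed well clear of them, but I did not measure their positions again at the end.
- **Braking pass:** I skipped the second pass because the wheel was still turning at about 1.2 to 1.3 rad/s. My early decay fit put the third pass at 19.6 s, but later measurements moved it to 18.0 s, and I timed the brake to those.

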